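# Lock the quarter-turn rim stop into the wheel jig

### The arm

A 6-joint arm with a two-finger parallel gripper is mounted at the origin on the work surface. World frame = base frame: x ahead of the robot, y to its left, z up, the work surface at z = 0. Lengths are in m, angles in rad, forces in N, time in s.
With the tool pointing down it reaches from about 0.325 to 0.9 m from the base axis. Payload 6.1 kg.
Tool frame: the origin (TCP) lies at the very end of the fingers, on their centre line; the grasp point (between the pads) lies 19 mm behind it; z points along the fingers, y is the line along which they close (so a half turn about z gives the same grasp; the last joint's range is limited). The gripper opens to 87 mm and grips with 3 to 60 N. Pads are 19 mm wide; open, the fingers measure 117 mm over their backs; the gripper's body (75 mm by 190 mm) begins 51 mm behind the grasp point.
Start: joints at [1.027, 0.22, 1.526, -0, 1.395, -0.126], TCP at [0.254, 0.571, 0.183] pointing down, gripper open.
Joint ranges: [-2.98, 2.98], [-0.91, 2.08], [0.09, 2.57], [-1.24, 4.39], [0.2, 2.65], [-2.68, 2.68]. Speed limits (rad/s): [2.57, 2.57, 3.01, 3.14, 3.14, 3.14].

### API

Orientations are given as a unit quaternion [w, x, y, z].
In Python, from rig import telemetry, optics, job gives the robot as it stands.
- The arm moves only by the tool send_rows, never from a script. Its argument "targets" is a list that holds one entry, the list of rows, each a list of 5 numbers: the closure, from -1 (fully open) to 1 (shut), then the shift along the tool's x, y, z normalised to -1 to 1, where 1 is 0.6 m, then the turn about the tool's z normalised to -1 to 1, where 1 is 30 degrees. A call has 1 to 5 rows; each row is the pose to reach, as a shift and turn from the pose commanded when the call began, along the tool's axes at that moment; what a row does not reach only later rows make up. A row lasts 1/8 s, in which the tool goes at most 62.5 mm and 10.7 degrees, less where a joint would pass 70% of its speed; a pose out of reach is approached as far as the arm can. A call with a number of a shift or a turn outside -1 to 1 is refused whole. A call with a gripper value outside its range is refused whole. The fingers move at their own pace and stop on an object; "force" is the grip in N (left out, the last holds). Time passes only in rows, so rows that repeat a pose let the fingers close. It gives the time, the measured TCP pose, the force, the opening and the grip force at its end, in the units of the state.
- telemetry.observe(): the state, without advancing time (a new reading comes with each control period).
- optics.camera(name): name is "side" or "top"; returns the picture (420x560x3 uint8, red, green, blue); there is no depth.
- optics.get_calibration(name): a dict with "fov_y" (degrees; the focal length in pixels is half the picture's height over the tangent of half this angle, whatever the lens; pixels are square), "cx", "cy" (the principal point, pixels), "R" (3x3) and "t" (3): a world point X has camera coordinates R X + t. Camera axes: x right, y down, z forward; pixel columns grow to the right and rows downward; lengths in m; the calibration is good to about 2 mm. A picture is of the moment at which its call begins. get_calibration takes no time and is no camera call.
- job.hand_in(): hands the job in; it is judged then, once.
The state is a dict: "time_s": time; "joint_positions": joint angles; "dq": joint speeds; "tau": joint torques, N m; "tcp_pos": TCP position; "eef_rot": TCP orientation; "ft_force": force on the tool from outside, world axes, zero at the start; "ft_torque": the same for the moment, N m; "width": opening from 0.0 (shut) to 1.0 (fully open); "grip_force": force on a finger pad.
Only numpy, scipy, OpenCV 4.12 (cv2) and the standard library are available. Lean on these libraries where they do the work, as an engineer would, in place of code of your own. Each camera call takes 0.05 s, during which the arm holds its last target. There are 200 camera calls.

### The job

Take the orange-winged rim stop out of its wooden rack block, drop its T-foot down into the slot of the aluminium rail, and slide it along until its white collar bears lightly against the wheel's black rim, pushing the rim back only a few millimetres. Keeping it there, press the wing down gently against the collar's spring, twist it a quarter turn so the foot locks crosswise under the rail's lips, then let go, leaving the stop upright, locked and still bearing lightly on the rim. Do not force anything and leave the tray, tape roll and screwdriver alone.

Things in the scene. Friction and masses are not known exactly. Their poses are not given: they have to be found in the camera images.
- stop: Quick-lock rim stop, 107 mm tall, 0.26 kg, loose, standing upright in the rack block. Origin: centre of the underside of its T-foot; z up the stem, x along the foot's long side. From below: steel T-foot, 10 mm round stem, white collar, orange wing grip.
- foot (a point): Centre of the stop's T-foot, 4 mm above its underside. The foot is 30 (x) x 10.5 (y) mm and 8 mm thick, its lowest 3 mm tapered to 28 x 8.5. Axes as the stop's.
- collar: The stop's white round collar. Origin: centre of its underside, 13 mm above the stop's origin at rest. It is 50 mm across, 40 mm tall; it slides up the stem by at most 7 mm (hard stop) against a spring: 6 N to start, plus 1.5 N per mm. It does not turn on the stem.
- wing (a point): Centre of the orange wing grip, 91 mm above the stop's origin: 32 (x) x 14 (y) x 32 (z) mm, 75 to 107 mm above the origin. Pinch it across its 14 mm, fingertips at about the wing's bottom. Its long side is parallel to the foot's, so it shows how the foot lies.
- rack: Wooden block 90 x 90 x 26 mm, fixed, with a loose pocket 36 x 16 mm, 19 mm deep, in its top, in which the stop's foot hangs while the collar rests on the block's top. Origin: centre of its underside, x along the pocket.
- jig: Aluminium T-slot rail with hub stand, fixed. Origin: bench level below the slot's centre line; x along the slot towards the wheel, z up. Rail 52 mm wide, x = -125 to 95 mm, top 30 mm above the bench. Slot in the top 13.5 mm wide, open at both ends; lips 8 mm thick; channel below them 36 mm wide, down to 4 mm above the bench.
- slot (a point): Centre of the slot's mouth at the rail's top, at x = -60 mm in the jig's frame: a place to drop the foot in. When the collar lands on the rail the foot's top is 5 mm deep, still between the lips: press 3 to 7 mm more (10.5 to 16.5 N) and it can turn. Crosswise and let go, the spring draws it up under the lips.
- rim_edge (a point): Nominal near edge of the wheel's black rim, on the bench, at x = 65 mm in the jig's frame. The rim is 340 mm across, 33 to 73 mm above the bench. It really sits up to 15 mm nearer or farther along the jig's x, in no reading and different each time: the collar meets it with the stem somewhere between x = 24 and 60 mm.
- rim (a joint): How far the rim has been pushed back along the jig's x from where it sat (m): 0 untouched, at most 0.009. It floats on a spring of 1 N per mm and comes back when let go. A light bearing is 1 to 5 mm (1 to 5 N).
- tray: Black open tray 120 x 170 x 35 mm with spoke nipples, 1.6 kg, loose; leave alone. Origin: centre of its underside.
- tape: Tan roll of tape lying flat, 84 mm across, 45 mm tall, loose; leave alone. Origin: centre of its underside.
- driver: Screwdriver 170 mm long lying on the bench, loose; leave alone. Origin: about its middle, on its underside.
Not all that is in view belongs to the job. Leave any pink look-alike of the stop alone.

How it is judged:
By the outcome, as a careful person would: the job done as asked, in the order asked, and still so for the second after the job is handed in, with the robot touching nothing.
It also fails if it takes over 66 s, if anything falls off the work surface, if the arm or the gripper's body presses on something with over 40 N, if the wrist force passes 120 N, or if a joint passes its speed limit or range.

## Working session

There is one attempt and no reset: what is moved stays moved. The work goes in short steps, Python scripts to look and compute and a tool call to move; the robot and the scene stay as the last step left them, time stands still between calls to the robot, and variables do not carry over. Pictures are saved under pics/ and viewed, at most 10 in all, crops included, and the job is handed in when it is done.

Besides the shell and the picture viewer there is one more tool, called after "Call:" by a JSON object that holds its "api" and its "payload", one argument or row to a line. send_rows: Moves the arm, as the interface text tells. Its arguments: {"type":"object","properties":{"targets":{"type":"array"},"force":{"type":"number"}},"required":["targets"]}

```bash
mkdir -p pics; python3 - <<'E'
from rig import telemetry, optics, job
import cv2,json
for n in("top","side"):
    cv2.imwrite(f"pics/{n}0.png",optics.camera(n)[:,:,::-1]); c=optics.get_calibration(n); print(n,{k:(v.tolist() if hasattr(v,'tolist') else v) for k,v in c.items()})
print(telemetry.observe())
E
```

```text
top {'fov_y': 46.88266932083117, 'cx': 274.0927284538499, 'cy': 214.81133605738782, 'R': [[0.017922648085398993, -0.9998342293411973, 0.0032081962691123704], [-0.9786298108951117, -0.018199767081310343, -0.20482300091929093], [0.20484743570033956, 0.0005313340571159755, -0.9787937708072701]], 't': [-0.03126832852852981, 0.48030723494542793, 1.2027576366406358]}
side {'fov_y': 43.04004212675724, 'cx': 275.59673981061934, 'cy': 200.31594315907464, 'R': [[0.7051884372336927, -0.7087944044345016, -0.01788184090753478], [-0.45634859578614545, -0.43443602518162294, -0.7765380217017098], [0.54263728872601, 0.5557659869645969, -0.629816592840608]], 't': [-0.34497860104531675, 0.31489643588201754, 1.3030539151212828]}
{'time_s': 0.1, 'joint_positions': array([ 1.02691146e+00,  2.21179288e-01,  1.52749040e+00, -2.04398535e-05,
        1.39469067e+00, -1.26108472e-01]), 'dq': array([ 1.53847353e-03, -1.16786841e-03, -1.30860484e-03,  2.70790159e-03,
       -6.70991767e-05,  1.32308457e-03]), 'tau': array([ 6.14610690e-05, -4.95949173e+01, -3.88516724e+01,  7.01723853e-02,
        5.15957549e-02, -6.51251230e-05]), 'tcp_pos': array([0.25326948, 0.57069888, 0.1816302 ]), 'eef_rot': array([-2.81079772e-04,  2.07370552e-01,  9.78262068e-01, -8.38028252e-04]), 'ft_force': array([1.29926573, 0.11092377, 0.09084308]), 'ft_torque': array([ 0.04089671, -0.05377306,  0.03623855]), 'grip_force': 0.0, 'width': 0.9994350576888956}
```

View pics/top0.png

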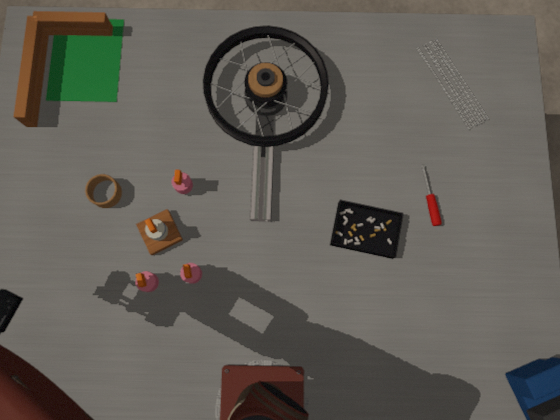

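View pics/side0.png

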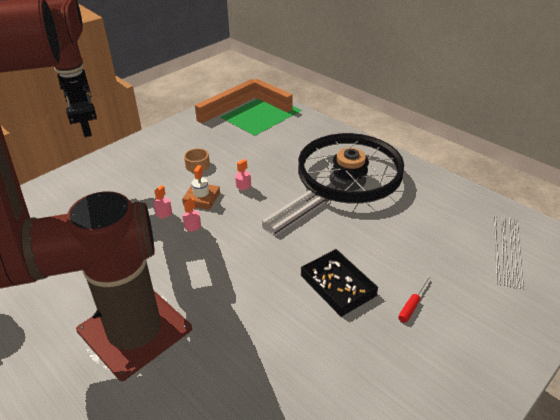

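Top picture: the candidates are the pink-collared look-alikes at (182,182), (191,273) and (146,281), and the white-collared stop in the wooden block at (156,229). By the description I choose (156,229). The rail runs from about (261,220) to (264,140). Next is a close crop to check.

```bash
python3 - <<'E'
import cv2,numpy as np
t=cv2.imread("pics/top0.png");s=cv2.imread("pics/side0.png")
def c(i,x,y,w,h): return cv2.resize(i[y:y+h,x:x+w],(400,300),interpolation=cv2.INTER_CUBIC)
# top rack x130-190,y205-250 (6.667x); top rail x200-320 y130-220->3.33x ; side rack x170-230 y160-205; side rail 255-355 y160-235 4x
a=c(t,130,207,64,48);b=c(t,204,136,120,90);d=c(s,170,165,64,48);e=c(s,256,160,100,75)
cv2.imwrite("pics/crop1.png",np.vstack([np.hstack([a,b]),np.hstack([d,e])]))
E
```

```text
(no output)
```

View pics/crop1.png

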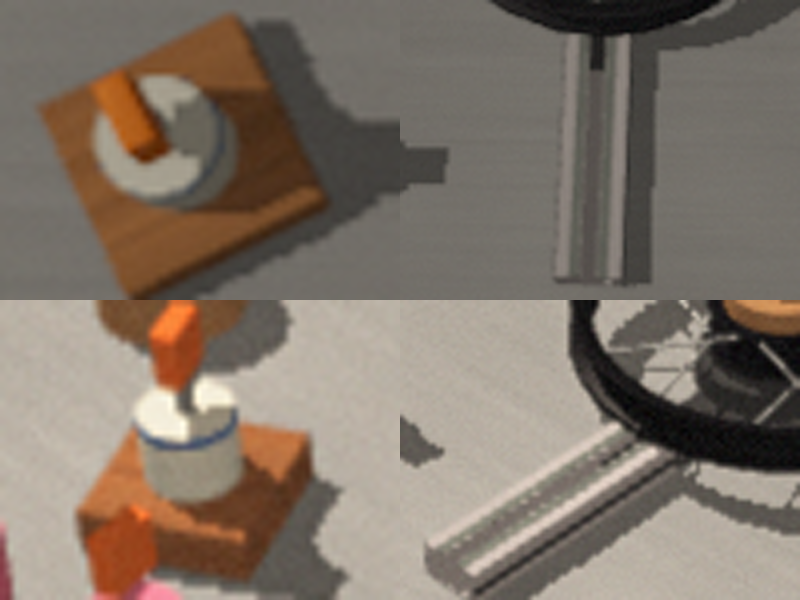

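```bash
cat > h.py <<'E'
import numpy as np
from rig import telemetry, optics, job
def ray(n,u,v,z):
    c=optics.get_calibration(n); f=210/np.tan(np.radians(c["fov_y"])/2)
    R=np.array(c["R"]);t=np.array(c["t"]);o=-R.T@t
    d=R.T@np.array([(u-c["cx"])/f,(v-c["cy"])/f,1]); return (o+d*(z-o[2])/d[2])[:2]
def proj(n,X):
    c=optics.get_calibration(n); f=210/np.tan(np.radians(c["fov_y"])/2)
    p=np.array(c["R"])@np.array(X)+np.array(c["t"]); return np.array([c["cx"],c["cy"]])+f*p[:2]/p[2]
E
python3 - <<'E'
from h import *
import cv2
np.set_printoptions(precision=4,suppress=True)
A=lambda u,v,z:ray("top",130-.5+(u+.5)/6.25,207-.5+(v+.5)/6.25,z)
B=lambda u,v,z:ray("top",204-.5+(u-400+.5)/3.333,136-.5+(v+.5)/3.333,z)
D=lambda u,v,z:ray("side",170-.5+(u+.5)/6.25,165-.5+(v-300+.5)/6.25,z)
E=lambda u,v,z:ray("side",256-.5+(u-400+.5)/4,160-.5+(v-300+.5)/4,z)
r=np.array([A(*p,.026) for p in[(38,106),(233,13),(327,195),(130,293)]]);print("rack top",r,r.mean(0))
print("lens",np.linalg.norm(np.roll(r,1,0)-r,axis=1), [np.degrees(np.arctan2(*(r[i]-r[j])[::-1])) for i,j in((1,0),(2,1),(2,3),(3,0))])
r=np.array([D(*p,.026) for p in[(80,512),(140,425),(312,435),(250,545)]]);print("rack side",r,r.mean(0))
w=np.array([A(*p,.12) for p in[(92,82),(123,70),(163,138),(133,152)]]);print("wing",w,w.mean(0),np.degrees(np.arctan2(*(w[0]-w[3])[::-1])),np.degrees(np.arctan2(*(w[1]-w[2])[::-1])))
print("collar top",A(157,137,.066))
print("rail T",B(555,280,.03),B(622,281,.03),B(570,35,.03),B(632,35,.03))
print("rail S",E(428,545,.03),E(470,572,.03),E(618,423,.03),E(685,450,.03))
g=cv2.imread("pics/top0.png",0)
for v in(150,165,180,195,210): print(v,list(g[v,246:278]))
print("cams",[(-np.array(c["R"]).T@np.array(c["t"])) for c in map(optics.get_calibration,("top","side"))])
E
```

```text
rack top [[0.4556 0.3403]
 [0.4971 0.261 ]
 [0.4201 0.2169]
 [0.3775 0.2962]] [0.4376 0.2786]
lens [0.0897 0.0895 0.0888 0.09  ] [np.float64(-62.37608910314084), np.float64(-150.19049755218504), np.float64(-61.763390546991396), np.float64(-150.53372597341342)]
rack side [[0.3764 0.2959]
 [0.4416 0.3308]
 [0.4972 0.26  ]
 [0.4184 0.2144]] [0.4334 0.2753]
wing [[0.4481 0.2927]
 [0.4531 0.281 ]
 [0.4265 0.2636]
 [0.4208 0.2748]] [0.4371 0.278 ] 33.20103677293848 33.19789108071877
collar top [0.4363 0.2795]
rail T [0.4708 0.04  ] [ 0.471  -0.0127] [0.6739 0.0335] [ 0.6748 -0.0168]
rail S [0.4725 0.0362] [ 0.4729 -0.0069] [0.6762 0.0326] [ 0.6866 -0.0274]
150 [np.uint8(112), np.uint8(111), np.uint8(111), np.uint8(113), np.uint8(112), np.uint8(113), np.uint8(106), np.uint8(110), np.uint8(126), np.uint8(130), np.uint8(129), np.uint8(116), np.uint8(88), np.uint8(88), np.uint8(76), np.uint8(50), np.uint8(31), np.uint8(33), np.uint8(33), np.uint8(60), np.uint8(86), np.uint8(90), np.uint8(98), np.uint8(119), np.uint8(133), np.uint8(132), np.uint8(112), np.uint8(67), np.uint8(68), np.uint8(66), 
[... 1276 characters left out ...]
.uint8(119), np.uint8(131), np.uint8(131), np.uint8(118), np.uint8(82), np.uint8(63), np.uint8(69), np.uint8(68), np.uint8(67), np.uint8(66), np.uint8(68)]
210 [np.uint8(114), np.uint8(115), np.uint8(112), np.uint8(109), np.uint8(106), np.uint8(120), np.uint8(131), np.uint8(129), np.uint8(117), np.uint8(98), np.uint8(91), np.uint8(91), np.uint8(88), np.uint8(81), np.uint8(81), np.uint8(79), np.uint8(87), np.uint8(93), np.uint8(91), np.uint8(92), np.uint8(108), np.uint8(128), np.uint8(129), np.uint8(129), np.uint8(108), np.uint8(54), np.uint8(68), np.uint8(66), np.uint8(66), np.uint8(67), np.uint8(66), np.uint8(65)]
cams [array([ 0.2242, -0.0232,  1.2757]), array([-0.3201, -0.8319,  1.059 ])]
```

```bash
python3 - <<'E'
from h import *
import cv2
g=cv2.imread("pics/top0.png",0).astype(float)
L=[];Rr=[]
for v in range(152,214):
    p=g[v]; 
    x=next(x for x in range(247,262) if p[x]>=121); L.append(ray("top",x-1+(121-p[x-1])/(p[x]-p[x-1]),v,.03))
    x=next(x for x in range(280,262,-1) if p[x]>=97 ); Rr.append(ray("top",x+(p[x]-97)/(p[x]-p[x+1]),v,.03))
for n,P in(("L",L),("R",Rr)):
    P=np.array(P);k=np.polyfit(P[:,0],P[:,1],1);print(n,k,np.degrees(np.arctan(k[0])),np.polyval(k,[.47,.535,.6,.65]),np.std(P[:,1]-np.polyval(k,P[:,0])))
print([list(g[v,255:270].astype(int)) for v in(215,217,218,219,220,221,222)])
for v in (218,219,220,221):print(ray("top",260,v,.03))
print("rim",proj("top",[.66,.01,.073]))
E
```

```text
L [-0.01671891  0.04667896] -0.9578335007513618 [0.03882108 0.03773435 0.03664762 0.03581168] 0.00046371071397817697
 ** On entry to DLASCL parameter number  4 had an illegal value
 ** On entry to DLASCL parameter number  4 had an illegal value
 ** On entry to DLASCL parameter number  4 had an illegal value
 ** On entry to DLASCL parameter number  4 had an illegal value
 ** On entry to DLASCL parameter number  5 had an illegal value
 ** On entry to DLASCL parameter number  4 had an illegal value<stdin>:8: RuntimeWarning: divide by zero encountered in scalar divide
h.py:6: RuntimeWarning: invalid value encountered in divide
  d=R.T@np.array([(u-c["cx"])/f,(v-c["cy"])/f,1]); return (o+d*(z-o[2])/d[2])[:2]
Traceback (most recent call last):
numpy.linalg.LinAlgError: SVD did not converge in Linear Least Squares
```

```bash
python3 - <<'E'
from h import *
import cv2
g=cv2.imread("pics/top0.png",0).astype(float)
P=[]
for v in range(152,212):
    p=g[v]; x=next(x for x in range(268,280) if p[x]>=97 and p[x+1]<97); P.append(ray("top",x+(p[x]-97)/(p[x]-p[x+1]),v,.03))
P=np.array(P);k=np.polyfit(P[:,0],P[:,1],1);print(k,np.degrees(np.arctan(k[0])),np.polyval(k,[.47,.535,.6,.65]),np.std(P[:,1]-np.polyval(k,P[:,0])))
print([list(g[v,255:270].astype(int)) for v in(215,217,218,219,220,221,222)])
for v in (218,219,220,221):print(ray("top",260,v,.03))
# tool start orientation
from scipy.spatial.transform import Rotation as Ro
q=telemetry.observe()["eef_rot"];M=Ro.from_quat(q,scalar_first=True).as_matrix();print(M)
E
```

```text
[-0.01899381 -0.00227192] -1.0881342811279837 [-0.01119901 -0.01243361 -0.01366821 -0.0146179 ] 0.00023759677978812808
[[np.int64(92), np.int64(92), np.int64(91), np.int64(86), np.int64(80), np.int64(80), np.int64(81), np.int64(88), np.int64(95), np.int64(90), np.int64(95), np.int64(115), np.int64(131), np.int64(130), np.int64(122)], [np.int64(90), np.int64(91), np.int64(94), np.int64(89), np.int64(80), np.int64(80), np.int64(80), np.int64(92), np.int64(98), np.int64(91), np.int64(95), np.int64(113), np.int64(131), np.int64(130), np.int64(122)], [np.int64(88), np.int64(84), np.int64(83), np.int64(89), np.int64(79), np.int64(81), np.int64(81), np.int64(90), np.int64(96), np.int64(90), np.int64(95), np.int64(114), np.int64(131), np.int64(129), np.int64(122)], [np.int64(78), np.int64(76), np.int64(78), np.int64(83), np.int64(81), np.int64(80), np.int64(79), np.int64(81), np.int64(83), np.int64(81), np.int64(88), np.int64(102), np.int64(109), np.int64(103), np.int64(97)], [np.int64(75), np.int64(76), np.int64(75), np.int64(79), np.int64(80), np.int64(80), np.int64(80), np.int64(80), np.int64(79), np.int64(81), np.int64(103), np.int64(120), np.int64(102), np.int64(77), np.int64(74)], [np.int64(101), np.int64(101), np.int64(101), np.int64(98), np.int64(92), np.int64(94), np.int64(95), np.int64(93), np.int64(93), np.int64(93), np.int64(98), np.int64(108), np.int64(102), np.int64(83), np.int64(85)], [np.int64(111), np.int64(109), np.int64(110), np.int64(110), np.int64(107), np.int64(108), np.int64(109), np.int64(108), np.int64(106), np.int64(105), np.int64(106), np.int64(106), np.int64(107), np.int64(103), np.int64(105)]]
[0.4757005 0.014335 ]
[0.47302527 0.0142711 ]
[0.47035233 0.01420725]
[0.46768171 0.01414345]
[[-9.13994751e-01  4.05725018e-01 -8.97504120e-04]
 [ 4.05725960e-01  9.13993504e-01 -1.52304717e-03]
 [ 2.02374596e-04 -1.75619784e-03 -9.99998437e-01]]
```

The close crop confirms the white-collared stop in the block: the wing runs from about (145,219) to (154,230), stop at (0.437, 0.279), wing yaw about 32°. The slot's centre is at about (0.5385, 0.0126), rail yaw about -1°. Now I move above the stop.

Call:
{"api": "send_rows", "payload": {
  "targets": [
    [[0,-0.477,-0.32,0,-1],[0,-0.477,-0.32,0,-1],[0,-0.477,-0.32,0,-1],[0,-0.477,-0.32,0,-1],[0,-0.477,-0.32,0,-1]]
  ],
  "force": 40
}}

```text
time_s: 0.72
tcp_pos: [0.4181, 0.3092, 0.1824]
eef_rot: [-0.0, -0.053, 0.999, -0.0]
ft_force: [1.3, 0.1, -0.5]
width: 0.542
grip_force: 0.0
```

```bash
cat >> h.py <<'E'
from scipy.spatial.transform import Rotation as Ro
def need(x,y,z,ty):
    "shift and turn (row units) to bring TCP to x,y,z with tool y at world yaw ty deg"
    s=telemetry.observe();M=Ro.from_quat(s["eef_rot"],scalar_first=True).as_matrix()
    d=M.T@(np.array([x,y,z])-s["tcp_pos"])
    yaw=np.degrees(np.arctan2(M[1,1],M[0,1])); t=-(ty-yaw)
    print("t",round(s["time_s"],2),"pos",s["tcp_pos"].round(4),"yaw",round(yaw,2),"tilt",M[:,2].round(4),"F",s["ft_force"].round(2),"w",round(s["width"],3),"g",round(s["grip_force"],1)," q6",round(s["joint_positions"][5],3))
    print("shift",(d/.6).round(4),"turn",round(t/30,3))
E
python3 -c "
from h import *
need(.437,.279,.18,122)"
```

```text
t 0.72 pos [0.4181 0.3092 0.1824] yaw 96.08 tilt [-2.e-04 -1.e-04 -1.e+00] F [ 1.26  0.09 -0.48] w 0.542 g 0.0  q6 -1.192
shift [-0.0261 -0.0533  0.0039] turn -0.864
```

Call:
{"api": "send_rows", "payload": {
  "targets": [
    [[0,-0.026,-0.053,0,-0.864],[0,-0.026,-0.053,0,-0.864],[0,-0.026,-0.053,0,-0.864],[0,-0.026,-0.053,0,-0.864]]
  ]
}}

```text
time_s: 1.23
tcp_pos: [0.4362, 0.2807, 0.1822]
eef_rot: [-0.0, -0.275, 0.961, -0.0]
ft_force: [-0.7, 0.6, 0.7]
width: 0.502
grip_force: 0.0
```

```bash
python3 - <<'E'
from h import *
import cv2
need(.437,.279,.09,122)
t=optics.camera("top")[:,:,::-1];s=optics.camera("side")[:,:,::-1]
def c(i,x,y,w,h): return cv2.resize(i[y:y+h,x:x+w],(400,400),interpolation=cv2.INTER_CUBIC)
cv2.imwrite("pics/above.png",np.hstack([c(t,115,190,80,80),c(s,160,120,80,80)]))
E
```

```text
t 1.23 pos [0.4362 0.2807 0.1822] yaw 121.91 tilt [-7.e-04 -3.e-04 -1.e+00] F [-0.75  0.61  0.67] w 0.502 g 0.0  q6 -1.708
shift [ 0.0003 -0.0031  0.1537] turn -0.003
```

View pics/above.png

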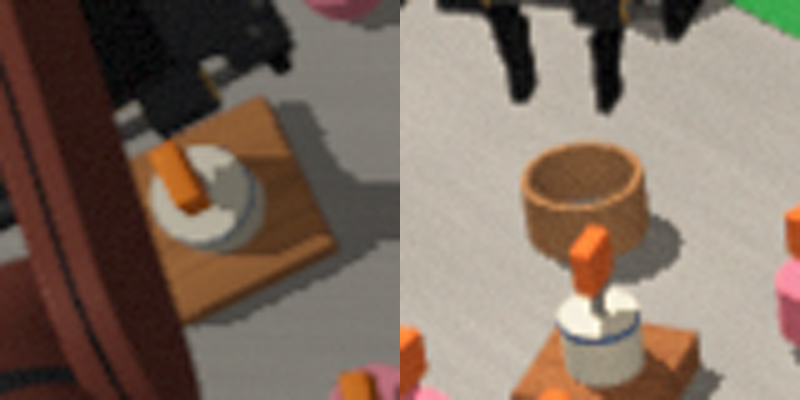

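Fingers straddle the wing in both views (side: tips (192,141), wing top (198,166)), consistent with the estimate. Descend and grip.

Call:
{"api": "send_rows", "payload": {
  "targets": [
    [[0,0,-0.003,0.09,0],[0,0,-0.003,0.154,0],[0,0,-0.003,0.154,0],[1,0,-0.003,0.154,0],[1,0,-0.003,0.154,0]]
  ],
  "force": 40
}}

```text
time_s: 1.95
tcp_pos: [0.439, 0.2804, 0.0927]
eef_rot: [0.002, -0.275, 0.961, 0.0]
ft_force: [-0.3, 0.3, -0.2]
width: 0.354
grip_force: 0.0
```

Call:
{"api": "send_rows", "payload": {
  "targets": [
    [[1,0,0,0,0],[1,0,0,0,0],[1,0,0,0,0]]
  ]
}}

```text
time_s: 2.33
tcp_pos: [0.4375, 0.2796, 0.0905]
eef_rot: [0.0, -0.275, 0.961, 0.0]
ft_force: [-0.5, -0.4, 0.6]
width: 0.042
grip_force: 0.0
```

```bash
python3 - <<'E'
from h import *
import cv2
need(.437,.279,.21,122)
t=optics.camera("top")[:,:,::-1];s=optics.camera("side")[:,:,::-1]
def c(i,x,y,w,h): return cv2.resize(i[y:y+h,x:x+w],(400,400),interpolation=cv2.INTER_CUBIC)
cv2.imwrite("pics/grip.png",np.hstack([c(t,115,190,80,80),c(s,160,140,80,80)]))
E
```

```text
t 2.33 pos [0.4375 0.2796 0.0905] yaw 121.98 tilt [ 4.e-04  2.e-04 -1.e+00] F [-0.51 -0.45  0.55] w 0.042 g 0.0  q6 -1.712
shift [ 0.0012 -0.0004 -0.1991] turn -0.001
```

View pics/grip.png

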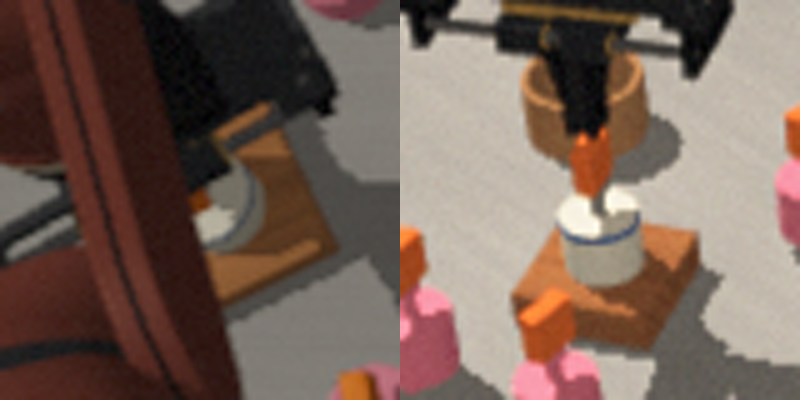

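```bash
python3 - <<'E'
from h import *
for z in(.0905,.12):
  print(z,proj("side",[.4375,.2796,z]),proj("top",[.4375,.2796,z]))
print("start tip", proj("side",[.2533,.5707,.1816]), "above tcp",proj("side",[.4362,.2807,.1822]))
for z in (.09,.12,.15): print(z, ray("side",197,167,z))
print("wing",proj("side",[.437,.279,.12]),proj("side",[.437,.279,.088]))
E
```

```text
0.0905 [198.82172272 175.45572993] [152.32665342 226.28898686]
0.12 [197.76795717 167.64102722] [149.37356792 224.08061042]
start tip [ 89.53615981 138.85370033] above tcp [194.88874288 150.59795454]
0.09 [0.46221824 0.31960135]
0.12 [0.43799874 0.28395252]
0.15 [0.41377924 0.24830369]
wing [197.76279521 167.78956292] [198.90525038 176.25968985]
```

The fingers shut on nothing: in the side view their tips sit at (197,167), about 8 px above the projection of the reported TCP. I'll look closer before moving.

```bash
python3 - <<'E'
from h import *
import cv2
t=optics.camera("top")[:,:,::-1];s=optics.camera("side")[:,:,::-1]
cv2.imwrite("pics/t_raw.png",t);cv2.imwrite("pics/s_raw.png",s)
def c(i,x,y,w,h): return cv2.resize(i[y:y+h,x:x+w],(400,600),interpolation=cv2.INTER_CUBIC)
for n,p in(("tcp",[.4375,.2796,.0905]),("pinkR",[0,0,0])): print(n,proj("top",p),proj("side",p))
cv2.imwrite("pics/grip2.png",np.hstack([c(t,130,190,50,75),c(s,170,130,50,75)]))
E
```

```text
tcp [152.32665342 226.28898686] [198.82172272 175.45572993]
pinkR [261.5017019  408.21985624] [134.60078082 329.01704179]
```

View pics/grip2.png

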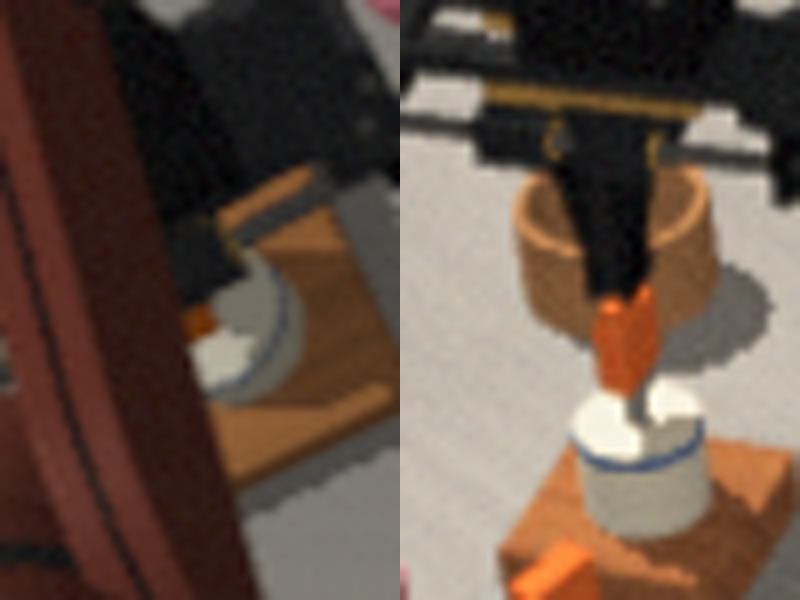

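```bash
python3 - <<'E'
from h import *
y=np.array([-.529,.849,0])
for n,o in(("rep",[0,0,0]),("xy",[.03,.045,0]),("z",[0,0,.037]),("wx26",[.022,.014,0]),("wx40",[.034,.021,0])):
    p=np.array([.4362,.2807,.1822])+o
    print(n,"above top -y,+y",proj("top",p-y*.025),proj("top",p+y*.025),"side",proj("side",p-y*.025),proj("side",p+y*.025))
    s=np.array([.2533,.5707,.1816])+o; y2=np.array([.406,.914,0]);print("   start top",proj("top",s-y2*.045),proj("top",s+y2*.045),"side",proj("side",s-y2*.045),proj("side",s+y2*.045))
    print("   now", proj("top",np.array([.4375,.2796,.0905])+o),proj("side",np.array([.4375,.2796,.0905])+o))
E
python3 - <<'E'
import cv2,numpy as np
t=cv2.imread("pics/top0.png");s=cv2.imread("pics/side0.png")
c=lambda i,x,y:cv2.resize(i[y:y+60,x:x+60],(400,400),interpolation=cv2.INTER_CUBIC)
cv2.imwrite("pics/start.png",np.hstack([c(t,0,280),c(s,55,90)]))
E
```

```text
rep above top -y,+y [151.75202565 214.13704464] [132.45283656 225.07877972] side [202.8855495  151.52851564] [186.93853408 149.67281587]
   start top [ 23.2515759  306.61298194] [-11.55812411 289.28105215] side [ 91.12982371 146.2687471 ] [ 88.00481828 131.72862898]
   now [152.32665342 226.28898686] [198.82172272 175.45572993]
xy above top -y,+y [133.24839967 201.12335702] [113.96641473 211.94184074] side [201.20553493 141.83043577] [185.67277206 140.07690796]
   start top [  4.74205621 292.55025921] [-29.74191775 275.4140757 ] side [ 92.27796487 136.90263183] [ 89.18427008 123.06955315]
   now [135.15534014 214.15242915] [197.30403799 165.53022794]
z above top -y,+y [147.70436471 210.71719263] [127.734702   222.01037187] side [201.56767307 140.94396133] [185.3905894  139.12317908]
   start top [ 14.54868311 306.27960675] [-21.40495074 288.34928211] side [ 88.19953746 135.83469415] [ 85.14667966 121.50335917]
   now [148.59949905 223.50174623] [197.4961863  165.62558029]
wx26 above top -y,+y [146.36805637 204.72895878] [127.12091166 215.58092868] side [205.649399   146.75191056] [189.88235679 144.94649639]
   start top [ 18.1900165  296.44070857] [-16.43981673 279.25141001] side [ 95.18752335 141.65581699] [ 91.94201886 127.46306881]
   now [147.32958304 217.51533647] [201.52979005 170.57455916]
wx40 above top -y,+y [143.72379661 199.63412533] [124.50626799 210.43761894] side [207.26281633 144.27519595] [191.58805468 142.49556777]
   start top [ 15.73213125 290.93323864] [-18.80232927 273.82095071] side [ 97.4677052  139.26296313] [ 94.15439184 125.2486663 ]
   now [144.87405405 212.76191137] [203.10849453 168.04206894]
```

View pics/start.png

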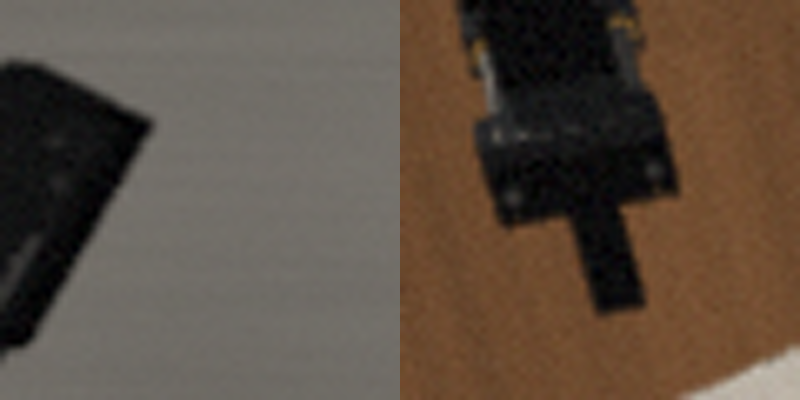

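At the start and above the stop, both open fingertips (e.g. side (88,136)) match a tip about 36 mm higher than the TCP reading, with xy correct. The fingers therefore shut just above the wing. I'll open and go down about 33 mm in small steps.

Call:
{"api": "send_rows", "payload": {
  "targets": [
    [[0,0,0,0,0],[0,0,0,0,0],[0,0,0,0,0],[0,0,0,0.02,0],[0,0,0,0.035,0]]
  ]
}}

```text
time_s: 3.15
tcp_pos: [0.4369, 0.2793, 0.068]
eef_rot: [-0.001, -0.275, 0.961, -0.0]
ft_force: [0.0, 0.9, 0.1]
width: 0.462
grip_force: 0.0
```

Call:
{"api": "send_rows", "payload": {
  "targets": [
    [[0,0,0,0.01,0],[0,0,0,0.02,0],[0,0,0,0.02,0]]
  ]
}}

```text
time_s: 3.52
tcp_pos: [0.4369, 0.2793, 0.0566]
eef_rot: [-0.001, -0.275, 0.961, -0.0]
ft_force: [0.3, 0.2, 0.8]
width: 0.497
grip_force: 0.0
```

```bash
python3 - <<'E'
from h import *
import cv2
need(.437,.279,.06,122)
s=optics.camera("side")[:,:,::-1];cv2.imwrite("pics/s_low.png",s)
cv2.imwrite("pics/low.png",cv2.resize(s[130:205,160:240],(640,600),interpolation=cv2.INTER_CUBIC))
E
```

```text
t 3.52 pos [0.4369 0.2793 0.0566] yaw 121.98 tilt [-1.1e-03 -5.0e-04 -1.0e+00] F [0.28 0.2  0.78] w 0.497 g 0.0  q6 -1.712
shift [ 0.0002 -0.0005 -0.0057] turn -0.001
```

View pics/low.png

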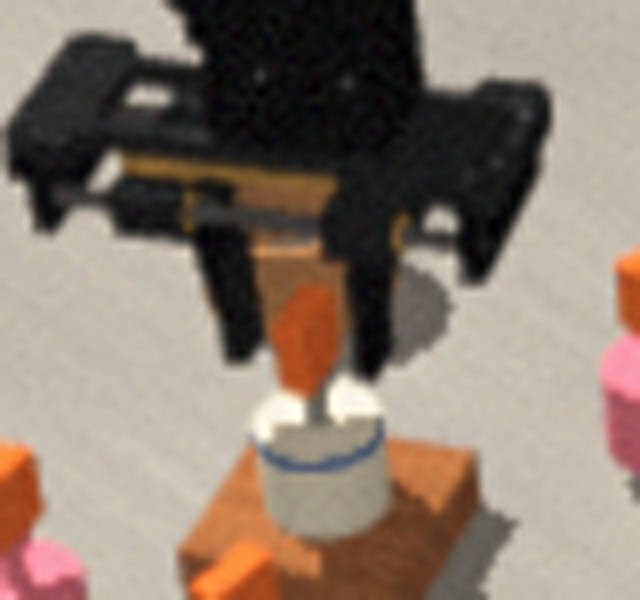

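Fingertips at (190,175) and (206,177) now straddle the wing at its bottom, so the real tip height is about the reading plus 0.032 m. Grip.

Call:
{"api": "send_rows", "payload": {
  "targets": [
    [[1,0,0,0,0],[1,0,0,0,0],[1,0,0,0,0],[1,0,0,0,0]]
  ],
  "force": 40
}}

```text
time_s: 4.08
tcp_pos: [0.4373, 0.2796, 0.0573]
eef_rot: [-0.0, -0.276, 0.961, 0.0]
ft_force: [-0.5, 0.1, 1.3]
width: 0.158
grip_force: 40.0
```

```bash
python3 -c "
from h import *
need(.437,.279,.107,122)"
```

```text
t 4.08 pos [0.4373 0.2796 0.0573] yaw 121.98 tilt [-0.e+00  1.e-04 -1.e+00] F [-0.54  0.09  1.33] w 0.158 g 40.0  q6 -1.712
shift [ 0.0009 -0.0005 -0.0828] turn -0.001
```

Call:
{"api": "send_rows", "payload": {
  "targets": [
    [[1,0,0,-0.05,0],[1,0,0,-0.133,0],[1,0.03,-0.15,-0.133,0.3],[1,0.06,-0.25,-0.133,0.6],[1,0.09,-0.35,-0.133,0.9]]
  ]
}}

```text
time_s: 4.7
tcp_pos: [0.4947, 0.0996, 0.1367]
eef_rot: [-0.0, -0.041, 0.999, -0.0]
ft_force: [1.3, 1.0, -2.7]
width: 0.157
grip_force: 40.0
```

```bash
python3 -c "
from h import *
need(.5385,.0126,.137,89)"
```

```text
t 4.7 pos [0.4947 0.0996 0.1367] yaw 94.74 tilt [-3.e-04 -0.e+00 -1.e+00] F [ 1.31  1.02 -2.7 ] w 0.157 g 40.0  q6 -1.611
shift [-0.0608 -0.1505 -0.0005] turn 0.191
```

Call:
{"api": "send_rows", "payload": {
  "targets": [
    [[1,-0.061,-0.15,0,0.191],[1,-0.061,-0.15,0,0.191],[1,-0.061,-0.15,0.04,0.191],[1,-0.061,-0.15,0.085,0.191],[1,-0.061,-0.15,0.085,0.191]]
  ]
}}

```text
time_s: 5.32
tcp_pos: [0.536, 0.0148, 0.083]
eef_rot: [-0.003, 0.007, 1.0, 0.0]
ft_force: [-0.4, -0.5, -1.9]
width: 0.156
grip_force: 40.0
```

```bash
python3 - <<'E'
from h import *
import cv2
need(.5385,.0126,.0843,89)
s=optics.camera("side")[:,:,::-1];t=optics.camera("top")[:,:,::-1];cv2.imwrite("pics/s_r.png",s);cv2.imwrite("pics/t_r.png",t)
c=lambda i,x,y:cv2.resize(i[y:y+75,x:x+50],(400,600),interpolation=cv2.INTER_CUBIC)
cv2.imwrite("pics/rail.png",np.hstack([c(t,236,165),c(s,270,165)]))
o=telemetry.observe()["tcp_pos"]; p=o+[0,0,-.0573+.013]
print("foot proj side",proj("side",p),"top",proj("top",p))
E
```

```text
t 5.33 pos [0.536  0.0148 0.083 ] yaw 89.23 tilt [-6.8e-03  8.0e-04 -1.0e+00] F [-0.35 -0.46 -1.9 ] w 0.156 g 40.0  q6 -1.677
shift [-0.0042 -0.0037 -0.0023] turn 0.008
foot proj side [283.63938291 210.47053066] top [260.30432748 193.53769536]
```

View pics/rail.png

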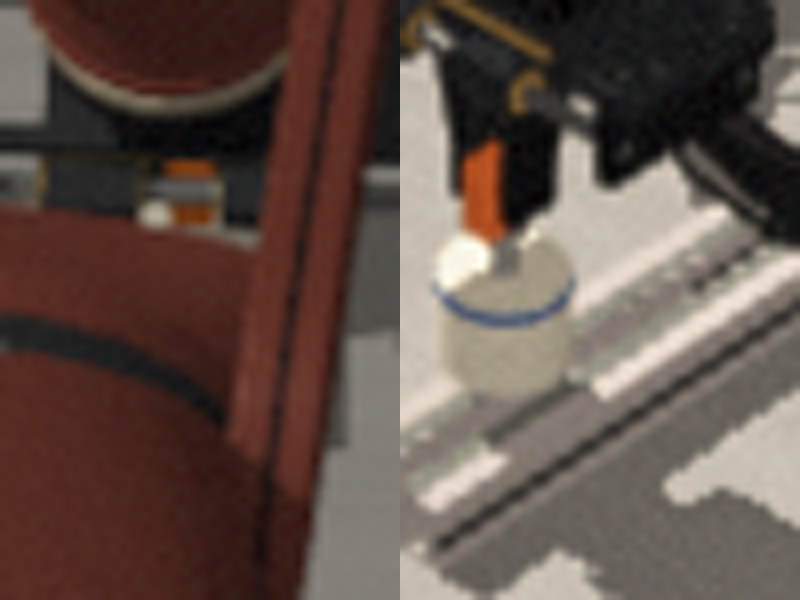

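The picture shows the stop hanging upright and well held over the rail (foot not visible, collar about (282,213) in the side view). I'll correct xy and lower gently.

Call:
{"api": "send_rows", "payload": {
  "targets": [
    [[1,-0.003,-0.0035,0,0.008],[1,-0.003,-0.0035,0.006,0.008],[1,-0.003,-0.0035,0.01,0.008],[1,-0.003,-0.0035,0.01,0.008]]
  ]
}}

```text
time_s: 5.92
tcp_pos: [0.5406, 0.0126, 0.0798]
eef_rot: [-0.0, 0.009, 1.0, 0.0]
ft_force: [0.4, 1.4, -3.1]
width: 0.156
grip_force: 40.0
```

```bash
python3 -c "
from h import *
need(.5385,.0126,.0683,89)"
```

```text
t 5.92 pos [0.5406 0.0126 0.0798] yaw 89.02 tilt [-5.e-04  1.e-04 -1.e+00] F [ 0.37  1.42 -3.08] w 0.156 g 40.0  q6 -1.676
shift [ 0.0034 -0.0001  0.0192] turn 0.001
```

Call:
{"api": "send_rows", "payload": {
  "targets": [
    [[1,0,0,0.006,0],[1,0,0,0.012,0],[1,0,0,0.018,0],[1,0,0,0.018,0]]
  ]
}}

```text
time_s: 6.42
tcp_pos: [0.5404, 0.0126, 0.0687]
eef_rot: [-0.0, 0.009, 1.0, 0.0]
ft_force: [0.6, -0.3, -2.7]
width: 0.162
grip_force: 40.0
```

```bash
python3 -c "
from h import *
need(.5406,.0126,.0613,89)"
```

```text
t 6.42 pos [0.5404 0.0126 0.0687] yaw 89.01 tilt [-1.e-03  1.e-04 -1.e+00] F [ 0.63 -0.31 -2.71] w 0.162 g 40.0  q6 -1.676
shift [-0.0004 -0.      0.0123] turn 0.0
```

Call:
{"api": "send_rows", "payload": {
  "targets": [
    [[1,0,0,0.004,0],[1,0,0,0.008,0],[1,0,0,0.01,0],[1,0,0,0.01,0]]
  ]
}}

```text
time_s: 6.92
tcp_pos: [0.5407, 0.0125, 0.0631]
eef_rot: [-0.0, 0.009, 1.0, -0.0]
ft_force: [-0.0, 0.4, -2.8]
width: 0.155
grip_force: 40.0
```

Call:
{"api": "send_rows", "payload": {
  "targets": [
    [[1,0,0,0.0025,0],[1,0,0,0.0025,0]]
  ]
}}

```text
time_s: 7.18
tcp_pos: [0.5407, 0.0125, 0.0616]
eef_rot: [-0.0, 0.009, 1.0, -0.0]
ft_force: [0.3, 0.6, -2.9]
width: 0.158
grip_force: 40.0
```

Call:
{"api": "send_rows", "payload": {
  "targets": [
    [[1,0,0,0.0015,0],[1,0,0,0.0015,0]]
  ]
}}

```text
time_s: 7.42
tcp_pos: [0.541, 0.0126, 0.0614]
eef_rot: [0.0, 0.009, 1.0, -0.0]
ft_force: [-1.7, 0.3, 1.3]
width: 0.156
grip_force: 40.0
```

The collar has landed (reading 0.0614). Ease up slightly and slide towards the rim along tool -x.

Call:
{"api": "send_rows", "payload": {
  "targets": [
    [[1,0,0,-0.0012,0],[1,-0.04,0,-0.0012,0],[1,-0.08,0,-0.0012,0],[1,-0.12,0,-0.0012,0],[1,-0.12,0,-0.0012,0]]
  ]
}}

```text
time_s: 8.05
tcp_pos: [0.614, 0.0111, 0.0614]
eef_rot: [0.0, 0.009, 1.0, -0.0]
ft_force: [1.4, 0.9, -2.5]
width: 0.157
grip_force: 40.0
```

```bash
python3 -c "
from h import *
need(.62,.0113,.0617,89)"
```

```text
t 8.05 pos [0.614  0.0111 0.0614] yaw 89.01 tilt [ 9.e-04 -1.e-04 -1.e+00] F [ 1.38  0.92 -2.55] w 0.157 g 40.0  q6 -1.664
shift [-0.0101  0.0005 -0.0004] turn 0.0
```

Call:
{"api": "send_rows", "payload": {
  "targets": [
    [[1,-0.008,0,0,0],[1,-0.008,0,0,0],[1,-0.008,0,0,0]]
  ]
}}

```text
time_s: 8.43
tcp_pos: [0.6173, 0.0112, 0.0614]
eef_rot: [0.0, 0.009, 1.0, -0.0]
ft_force: [1.1, -0.2, -2.3]
width: 0.156
grip_force: 40.0
```

Call:
{"api": "send_rows", "payload": {
  "targets": [
    [[1,-0.006,0,0,0],[1,-0.006,0,0,0]]
  ]
}}

```text
time_s: 8.68
tcp_pos: [0.6213, 0.0112, 0.0614]
eef_rot: [0.0, 0.009, 1.0, 0.0]
ft_force: [0.6, -0.1, -2.7]
width: 0.152
grip_force: 40.0
```

Call:
{"api": "send_rows", "payload": {
  "targets": [
    [[1,-0.005,0,0,0],[1,-0.005,0,0,0]]
  ]
}}

```text
time_s: 8.93
tcp_pos: [0.6244, 0.0111, 0.0614]
eef_rot: [0.0, 0.009, 1.0, 0.0]
ft_force: [0.7, 0.5, -1.8]
width: 0.16
grip_force: 40.0
```

```bash
cat >> h.py <<'E'
def avg(n=12):
    F=[];P=[]
    for _ in range(n):
        optics.camera("side"); s=telemetry.observe(); F.append(s["ft_force"]);P.append(s["tcp_pos"])
    F=np.array(F);print("F",F.mean(0).round(2),"sd",F.std(0).round(2),"P",np.mean(P,0).round(4),"t",round(s["time_s"],2))
E
python3 -c "
from h import *
avg()"
```

```text
F [ 0.02  0.01 -2.92] sd [0.43 0.25 0.42] P [0.6241 0.0111 0.0615] t 9.53
```

Call:
{"api": "send_rows", "payload": {
  "targets": [
    [[1,-0.005,0,0,0],[1,-0.005,0,0,0],[1,-0.005,0,0,0]]
  ]
}}

```text
time_s: 9.9
tcp_pos: [0.6272, 0.011, 0.0615]
eef_rot: [-0.0, 0.009, 1.0, 0.0]
ft_force: [0.5, -0.1, -3.3]
width: 0.158
grip_force: 40.0
```

Call:
{"api": "send_rows", "payload": {
  "targets": [
    [[1,-0.004,0,0,0],[1,-0.004,0,0,0],[1,-0.004,0,0,0]]
  ]
}}

```text
time_s: 10.28
tcp_pos: [0.6296, 0.011, 0.0615]
eef_rot: [-0.0, 0.009, 1.0, -0.0]
ft_force: [0.3, -0.8, -3.1]
width: 0.161
grip_force: 40.0
```

```bash
python3 -c "
from h import *
avg(8)"
```

```text
F [ 0.19  0.25 -2.83] sd [0.55 0.26 0.36] P [0.6296 0.011  0.0616] t 10.68
```

Call:
{"api": "send_rows", "payload": {
  "targets": [
    [[1,-0.004,0,0,0],[1,-0.004,0,0,0],[1,-0.004,0,0,0]]
  ]
}}

```text
time_s: 11.05
tcp_pos: [0.632, 0.0109, 0.0616]
eef_rot: [-0.0, 0.009, 1.0, -0.0]
ft_force: [-0.4, -0.6, -3.5]
width: 0.159
grip_force: 40.0
```

Call:
{"api": "send_rows", "payload": {
  "targets": [
    [[1,-0.004,0,0,0],[1,-0.004,0,0,0],[1,-0.004,0,0,0]]
  ]
}}

```text
time_s: 11.42
tcp_pos: [0.6344, 0.0109, 0.0615]
eef_rot: [-0.0, 0.009, 1.0, 0.0]
ft_force: [0.5, 0.2, -3.0]
width: 0.159
grip_force: 40.0
```

```bash
python3 -c "
from h import *
avg(8)"
```

```text
F [ 0.06  0.01 -3.09] sd [0.64 0.45 0.52] P [0.6344 0.0109 0.0616] t 11.82
```

Call:
{"api": "send_rows", "payload": {
  "targets": [
    [[1,-0.004,0,0,0],[1,-0.004,0,0,0],[1,-0.004,0,0,0]]
  ]
}}

```text
time_s: 12.2
tcp_pos: [0.6368, 0.0109, 0.0615]
eef_rot: [-0.0, 0.009, 1.0, -0.0]
ft_force: [1.0, 0.6, -3.2]
width: 0.159
grip_force: 40.0
```

Call:
{"api": "send_rows", "payload": {
  "targets": [
    [[1,-0.003,0,0,0],[1,-0.003,0,0,0],[1,-0.003,0,0,0]]
  ]
}}

```text
time_s: 12.58
tcp_pos: [0.6386, 0.0109, 0.0616]
eef_rot: [-0.0, 0.009, 1.0, -0.0]
ft_force: [-0.0, 0.4, -2.5]
width: 0.155
grip_force: 40.0
```

```bash
python3 -c "
from h import *
avg(8)"
```

```text
F [-0.02  0.08 -3.15] sd [0.46 0.44 0.31] P [0.6386 0.0108 0.0616] t 12.97
```

Call:
{"api": "send_rows", "payload": {
  "targets": [
    [[1,-0.004,0,0,0],[1,-0.004,0,0,0],[1,-0.004,0,0,0]]
  ]
}}

```text
time_s: 13.35
tcp_pos: [0.641, 0.0108, 0.0615]
eef_rot: [-0.0, 0.009, 1.0, -0.0]
ft_force: [0.6, -0.4, -4.0]
width: 0.155
grip_force: 40.0
```

```bash
python3 -c "
from h import *
avg(6)"
```

```text
F [ 0.14 -0.23 -3.09] sd [0.36 0.47 0.3 ] P [0.641  0.0108 0.0615] t 13.65
```

Call:
{"api": "send_rows", "payload": {
  "targets": [
    [[1,-0.003,0,0,0],[1,-0.003,0,0,0],[1,-0.003,0,0,0]]
  ]
}}

```text
time_s: 14.02
tcp_pos: [0.6428, 0.0108, 0.0616]
eef_rot: [-0.0, 0.009, 1.0, 0.0]
ft_force: [-0.1, 0.3, -3.2]
width: 0.16
grip_force: 40.0
```

```bash
python3 -c "
from h import *
avg(8)"
```

```text
F [ 0.14 -0.04 -2.93] sd [0.29 0.61 0.43] P [0.6428 0.0108 0.0616] t 14.43
```

Call:
{"api": "send_rows", "payload": {
  "targets": [
    [[1,-0.004,0,0,0],[1,-0.004,0,0,0],[1,-0.004,0,0,0]]
  ]
}}

```text
time_s: 14.8
tcp_pos: [0.6452, 0.0107, 0.0615]
eef_rot: [-0.0, 0.009, 1.0, 0.0]
ft_force: [-0.1, -0.3, -2.5]
width: 0.157
grip_force: 40.0
```

```bash
python3 -c "
from h import *
avg(6)"
```

```text
F [-0.11 -0.15 -2.84] sd [0.37 0.44 0.17] P [0.6452 0.0107 0.0615] t 15.1
```

Call:
{"api": "send_rows", "payload": {
  "targets": [
    [[1,-0.003,0,0,0],[1,-0.003,0,0,0],[1,-0.003,0,0,0]]
  ]
}}

```text
time_s: 15.48
tcp_pos: [0.647, 0.0107, 0.0615]
eef_rot: [-0.0, 0.009, 1.0, -0.0]
ft_force: [-0.3, -0.2, -3.2]
width: 0.16
grip_force: 40.0
```

```bash
python3 -c "
from h import *
avg(8)"
```

```text
F [-0.02  0.04 -2.98] sd [0.5  0.58 0.4 ] P [0.647  0.0107 0.0616] t 15.88
```

Call:
{"api": "send_rows", "payload": {
  "targets": [
    [[1,-0.003,0,0,0],[1,-0.003,0,0,0],[1,-0.003,0,0,0]]
  ]
}}

```text
time_s: 16.25
tcp_pos: [0.6488, 0.0107, 0.0615]
eef_rot: [-0.0, 0.009, 1.0, 0.0]
ft_force: [0.3, -0.9, -2.7]
width: 0.156
grip_force: 40.0
```

```bash
python3 -c "
from h import *
avg(6)"
```

```text
F [-0.14  0.44 -3.02] sd [0.65 0.2  0.63] P [0.6488 0.0107 0.0615] t 16.55
```

Call:
{"api": "send_rows", "payload": {
  "targets": [
    [[1,-0.003,0,0,0],[1,-0.003,0,0,0],[1,-0.003,0,0,0]]
  ]
}}

```text
time_s: 16.92
tcp_pos: [0.6505, 0.0107, 0.0615]
eef_rot: [-0.0, 0.009, 1.0, 0.0]
ft_force: [-1.4, -0.0, -1.7]
width: 0.157
grip_force: 40.0
```

```bash
python3 -c "
from h import *
avg(8)"
```

```text
F [-0.3  -0.05 -2.65] sd [0.4  0.28 0.39] P [0.6506 0.0106 0.0616] t 17.32
```

Call:
{"api": "send_rows", "payload": {
  "targets": [
    [[1,-0.003,0,0,0],[1,-0.003,0,0,0],[1,-0.003,0,0,0]]
  ]
}}

```text
time_s: 17.7
tcp_pos: [0.6522, 0.0106, 0.0615]
eef_rot: [-0.0, 0.009, 1.0, 0.0]
ft_force: [-1.5, 0.0, -1.8]
width: 0.155
grip_force: 40.0
```

```bash
python3 -c "
from h import *
avg(10)"
```

```text
F [-1.61  0.06 -2.28] sd [0.52 0.48 0.49] P [0.6523 0.0106 0.0615] t 18.2
```

Contact at about x = 0.6507 (1.6 N now). Advance to about 3 mm, then press down.

Call:
{"api": "send_rows", "payload": {
  "targets": [
    [[1,-0.0025,0,0,0],[1,-0.0025,0,0,0],[1,-0.0025,0,0,0]]
  ]
}}

```text
time_s: 18.58
tcp_pos: [0.6538, 0.0106, 0.0615]
eef_rot: [-0.0, 0.009, 1.0, -0.0]
ft_force: [-2.9, -0.9, -1.6]
width: 0.157
grip_force: 40.0
```

```bash
python3 -c "
from h import *
avg(10)"
```

```text
F [-3.16  0.21 -1.49] sd [0.61 0.32 0.56] P [0.6538 0.0106 0.0615] t 19.07
```

Call:
{"api": "send_rows", "payload": {
  "targets": [
    [[1,0,0,0.002,0],[1,0,0,0.004,0],[1,0,0,0.006,0],[1,0,0,0.008,0],[1,0,0,0.008,0]]
  ]
}}

```text
time_s: 19.7
tcp_pos: [0.6541, 0.0106, 0.0585]
eef_rot: [0.0, 0.009, 1.0, -0.0]
ft_force: [-7.5, 0.7, 8.4]
width: 0.156
grip_force: 40.0
```

```bash
python3 -c "
from h import *
avg(8)"
```

```text
F [-8.09  0.34  8.34] sd [0.48 0.47 0.44] P [0.6541 0.0106 0.0586] t 20.1
```

Call:
{"api": "send_rows", "payload": {
  "targets": [
    [[1,0,0,0.002,0],[1,0,0,0.0045,0],[1,0,0,0.0045,0]]
  ]
}}

```text
time_s: 20.48
tcp_pos: [0.6542, 0.0106, 0.0564]
eef_rot: [0.0, 0.009, 1.0, -0.0]
ft_force: [-9.4, -0.6, 11.1]
width: 0.159
grip_force: 40.0
```

```bash
python3 -c "
from h import *
avg(8); need(.6535,.0106,.0562,-1)"
```

```text
F [-9.47  0.4  11.72] sd [0.6  0.43 0.39] P [0.6542 0.0106 0.0565] t 20.88
t 20.88 pos [0.6542 0.0106 0.0565] yaw 89.02 tilt [ 6.e-04 -2.e-04 -1.e+00] F [-10.33   0.79  11.49] w 0.156 g 40.0  q6 -1.658
shift [0.0011 0.     0.0005] turn 3.001
```

Pressed about 5 mm (≈14 N). Now twist in small steps.

Call:
{"api": "send_rows", "payload": {
  "targets": [
    [[1,0,0,0,0.2],[1,0,0,0,0.4],[1,0,0,0,0.6],[1,0,0,0,0.8],[1,0,0,0,1]]
  ]
}}

```text
time_s: 21.5
tcp_pos: [0.6568, 0.0118, 0.0576]
eef_rot: [0.003, 0.268, 0.963, 0.001]
ft_force: [-3.1, 4.4, 9.9]
width: 0.157
grip_force: 40.0
```

```bash
python3 -c "
from h import *
avg(4); need(.6540,.0106,.0562,-1);print(telemetry.observe()['ft_torque'])"
```

```text
F [-3.59  3.07  9.91] sd [0.27 0.32 0.26] P [0.6566 0.0116 0.0575] t 21.7
t 21.7 pos [0.6565 0.0115 0.0574] yaw 59.02 tilt [ 5.7e-03  8.0e-04 -1.0e+00] F [-3.96  3.08 10.09] w 0.156 g 40.0  q6 -1.134
shift [ 0.0028 -0.0034  0.002 ] turn 2.001
[0.54898094 0.7488411  0.00216588]
```

Call:
{"api": "send_rows", "payload": {
  "targets": [
    [[1,0.002,-0.0013,0.001,0.2],[1,0.002,-0.0013,0.0015,0.4],[1,0.002,-0.0013,0.0015,0.6],[1,0.002,-0.0013,0.0015,0.8],[1,0.002,-0.0013,0.0015,1]]
  ]
}}

```text
time_s: 22.32
tcp_pos: [0.6558, 0.011, 0.057]
eef_rot: [0.003, 0.509, 0.861, 0.002]
ft_force: [-2.4, 3.0, 10.6]
width: 0.153
grip_force: 40.0
```

```bash
python3 -c "
from h import *
avg(4); need(.6540,.0106,.0562,-1);print(telemetry.observe()['ft_torque'])"
```

```text
F [-2.67  2.31 11.08] sd [0.44 0.17 0.43] P [0.6558 0.011  0.057 ] t 22.52
t 22.52 pos [0.6557 0.0109 0.057 ] yaw 29.01 tilt [ 7.e-03  2.e-04 -1.e+00] F [-3.37  2.48 11.4 ] w 0.156 g 40.0  q6 -0.611
shift [ 0.001  -0.0028  0.0012] turn 1.0
[ 0.26651049  0.68093538 -0.11695569]
```

Call:
{"api": "send_rows", "payload": {
  "targets": [
    [[1,0,0,0,0.2],[1,0,0,0,0.4],[1,0,0,0,0.6],[1,0,0,0,0.8],[1,0,0,0,1]]
  ]
}}

```text
time_s: 23.15
tcp_pos: [0.6559, 0.0107, 0.057]
eef_rot: [0.003, 0.714, 0.7, 0.003]
ft_force: [-2.1, 1.8, 10.1]
width: 0.154
grip_force: 40.1
```

Call:
{"api": "send_rows", "payload": {
  "targets": [
    [[1,0,0,0,0],[1,0,0,0,0]]
  ]
}}

```text
time_s: 23.4
tcp_pos: [0.6558, 0.0106, 0.057]
eef_rot: [0.003, 0.713, 0.701, 0.002]
ft_force: [-2.8, 2.0, 9.8]
width: 0.16
grip_force: 40.0
```

```bash
python3 -c "
from h import *
avg(10); need(.6540,.0106,.0562,-1);print(telemetry.observe()['ft_torque'])"
```

```text
F [-2.23  1.42 10.75] sd [0.45 0.37 0.53] P [0.6558 0.0106 0.057 ] t 23.9
t 23.9 pos [0.6558 0.0106 0.057 ] yaw -1.0 tilt [ 7.2e-03 -1.0e-04 -1.0e+00] F [-2.2   1.68 11.37] w 0.156 g 40.0  q6 -0.087
shift [-0.0001 -0.003   0.0013] turn 0.0
[ 0.15386232  0.71759926 -0.12483398]
```

Quarter turn done. Ease the press off so the spring draws the foot under the lips.

Call:
{"api": "send_rows", "payload": {
  "targets": [
    [[1,0,0,-0.0015,0],[1,0,0,-0.003,0],[1,0,0,-0.005,0],[1,0,0,-0.005,0]]
  ]
}}

```text
time_s: 24.4
tcp_pos: [0.6552, 0.0106, 0.0583]
eef_rot: [0.002, 0.713, 0.701, 0.002]
ft_force: [2.5, 1.3, 5.5]
width: 0.153
grip_force: 40.0
```

```bash
python3 -c "
from h import *
avg(8)"
```

```text
F [2.62 1.79 6.28] sd [0.45 0.39 0.27] P [0.6552 0.0106 0.0583] t 24.8
```

Call:
{"api": "send_rows", "payload": {
  "targets": [
    [[1,0,0.0005,-0.0015,0],[1,0,0.001,-0.003,0],[1,0,0.001,-0.0045,0],[1,0,0.001,-0.0045,0]]
  ]
}}

```text
time_s: 25.3
tcp_pos: [0.6548, 0.0106, 0.0584]
eef_rot: [0.001, 0.713, 0.701, 0.001]
ft_force: [7.5, 1.7, -3.5]
width: 0.156
grip_force: 40.0
```

```bash
python3 -c "
from h import *
avg(8);need(.654,.0106,.0583,-1)"
```

```text
F [ 7.6   1.49 -4.  ] sd [0.5  0.55 0.4 ] P [0.6548 0.0106 0.0584] t 25.7
t 25.7 pos [0.6548 0.0106 0.0584] yaw -0.99 tilt [ 3.6e-03  1.0e-04 -1.0e+00] F [ 6.55  1.38 -4.23] w 0.157 g 40.0  q6 -0.087
shift [-0.     -0.0013  0.0001] turn 0.0
```

Call:
{"api": "send_rows", "payload": {
  "targets": [
    [[1,0,0.001,0,0],[1,0,0.0025,0,0],[1,0,0.0025,0,0]]
  ]
}}

```text
time_s: 26.08
tcp_pos: [0.655, 0.0106, 0.0584]
eef_rot: [0.0, 0.713, 0.701, 0.0]
ft_force: [5.4, 0.8, -3.5]
width: 0.157
grip_force: 40.0
```

```bash
python3 -c "
from h import *
avg(8)"
```

```text
F [ 5.42  1.7  -2.95] sd [0.42 0.59 0.53] P [0.655  0.0106 0.0584] t 26.48
```

Call:
{"api": "send_rows", "payload": {
  "targets": [
    [[1,0,0.002,0,0],[1,0,0.004,0,0],[1,0,0.004,0,0]]
  ]
}}

```text
time_s: 26.85
tcp_pos: [0.6555, 0.0106, 0.0583]
eef_rot: [-0.001, 0.713, 0.701, -0.001]
ft_force: [-4.4, 1.5, 0.7]
width: 0.156
grip_force: 40.0
```

```bash
python3 -c "
from h import *
avg(8);print(telemetry.observe()['ft_torque'])"
```

```text
F [-4.61  1.68  1.33] sd [0.8  0.58 0.36] P [0.6557 0.0106 0.0583] t 27.25
[0.11237926 1.09294224 0.00616432]
```

Call:
{"api": "send_rows", "payload": {
  "targets": [
    [[1,0,-0.0015,0,0],[1,0,-0.0015,0,0],[1,0,-0.0015,0,0]]
  ]
}}

```text
time_s: 27.62
tcp_pos: [0.6556, 0.0106, 0.0584]
eef_rot: [-0.0, 0.713, 0.701, -0.0]
ft_force: [-3.3, 1.9, -1.3]
width: 0.155
grip_force: 40.0
```

```bash
cat > rim.py <<'E'
from h import *
import cv2
def shift(n,box,cur):
    x,y,w,h=box; ref=cv2.imread(f"pics/{n}0.png",0)[y:y+h,x:x+w].astype(np.float32); c=cur[y:y+h,x:x+w].astype(np.float32)
    (dx,dy),r=cv2.phaseCorrelate(ref,c,cv2.createHanningWindow((w,h),cv2.CV_32F)); return dx,dy,r
def grab(n,k=4): return np.mean([cv2.cvtColor(optics.camera(n),cv2.COLOR_RGB2GRAY) for _ in range(k)],0)
E
python3 - <<'E'
from rim import *
avg(6)
o=np.array([.77,.01,.073]);print("px per 3mm side",proj("side",o+[.003,0,0])-proj("side",o),"top",proj("top",o+[.003,0,0])-proj("top",o))
s=grab("side");cv2.imwrite("pics/s_lock.png",s)
for b in((330,125,80,40),(355,130,60,80),(370,140,50,60)):print(b,shift("side",b,s))
t=grab("top");cv2.imwrite("pics/t_lock.png",t)
for b in((200,20,135,50),(270,20,65,110),(200,20,60,110)):print(b,shift("top",b,t))
print("bg",shift("top",(330,190,80,80),t),shift("side",(290,240,100,90),s))
E
```

```text
F [-3.75  2.02 -2.72] sd [0.28 0.63 0.77] P [0.6556 0.0106 0.0584] t 27.93
px per 3mm side [ 0.61165306 -0.40354422] top [ 0.02506775 -1.05092421]
(330, 125, 80, 40) (0.6883863716340741, -0.1799772165342226, 0.8683107084035874)
(355, 130, 60, 80) (0.949411919904005, -0.7143494886393924, 1.0637997579574585)
(370, 140, 50, 60) (0.8745942593160514, -0.7939556888530532, 1.0506933028697967)
(200, 20, 135, 50) (0.7159368666245882, -1.495682509364844, 0.8195572317617911)
(270, 20, 65, 110) (-0.02957966445168836, -1.5086958698997606, 0.7612117127135948)
(200, 20, 60, 110) (0.24463557115900514, -1.6467692708544845, 0.46010862827301025)
bg (0.07286038298352793, -0.07955881848759816, 0.9182140113413334) (0.18610930702324424, -0.026400632615832365, 0.8877078302171495)[ WARN:0@10.481] global loadsave.cpp:1063 imwrite_ Unsupported depth image for selected encoder is fallbacked to CV_8U.
```

The rim has moved about 4.3 mm (image correlation of the wheel against the first pictures, both cameras agreeing) and the foot is held under the lips. Release and rise.

Call:
{"api": "send_rows", "payload": {
  "targets": [
    [[0.4,0,0,0,0],[0.4,0,0,0,0],[0.4,0,0,0,0],[0.4,0,0,0,0]]
  ]
}}

```text
time_s: 28.82
tcp_pos: [0.6568, 0.0102, 0.0596]
eef_rot: [0.001, 0.713, 0.701, 0.001]
ft_force: [0.3, 0.4, -0.7]
width: 0.297
grip_force: 0.0
```

Call:
{"api": "send_rows", "payload": {
  "targets": [
    [[0.4,0,0,-0.03,0],[0.4,0,0,-0.1,0],[0.4,0,0,-0.2,0],[0.4,0,0,-0.25,0],[0.4,0,0,-0.25,0]]
  ]
}}

```text
time_s: 29.45
tcp_pos: [0.6587, 0.0102, 0.2146]
eef_rot: [0.003, 0.713, 0.701, 0.003]
ft_force: [-0.1, 0.3, -0.3]
width: 0.303
grip_force: 0.0
```

Call:
{"api": "send_rows", "payload": {
  "targets": [
    [[0.4,0.3,-0.1,0,0],[0.4,0.3,-0.1,0,0],[0.4,0.3,-0.1,0,0],[0.4,0.3,-0.1,0,0],[0.4,0.3,-0.1,0,0]]
  ]
}}

```text
time_s: 30.08
tcp_pos: [0.5986, 0.1914, 0.2079]
eef_rot: [-0.0, 0.713, 0.701, -0.001]
ft_force: [0.8, -0.2, -0.1]
width: 0.3
grip_force: 0.0
```

```bash
python3 - <<'E' 2>/dev/null
from rim import *
need(.65,.01,.2,-1)
s=grab("side",6);t=grab("top",6)
for b in((330,125,80,40),(355,130,60,80),(370,140,50,60)):print(b,shift("side",b,s))
for b in((200,20,135,50),(270,20,65,110),(200,20,60,110)):print(b,shift("top",b,t))
print("bg",shift("top",(330,190,80,80),t),shift("side",(290,240,100,90),s))
S=optics.camera("side")[:,:,::-1];T=optics.camera("top")[:,:,::-1];cv2.imwrite("pics/s_end.png",S);cv2.imwrite("pics/t_end.png",T)
c=lambda i,x,y:cv2.resize(i[y:y+75,x:x+50],(400,600),interpolation=cv2.INTER_CUBIC)
cv2.imwrite("pics/end.png",np.hstack([c(T,238,110),c(S,290,140)]))
E
```

```text
t 30.07 pos [0.5986 0.1914 0.2079] yaw -0.92 tilt [-1.3e-03 -9.0e-04 -1.0e+00] F [ 0.83 -0.2  -0.09] w 0.3 g 0.0  q6 0.201
shift [-0.301   0.0905  0.0133] turn 0.003
```

```bash
python3 - <<'E' 2>&1 | tail -15
from rim import *
s=grab("side",6);t=grab("top",6)
for b in((330,125,80,40),(355,130,60,80),(370,140,50,60)):print(b,shift("side",b,s))
for b in((200,20,135,50),(270,20,65,110),(200,20,60,110)):print(b,shift("top",b,t))
print("bg",shift("top",(330,190,80,80),t),shift("side",(290,240,100,90),s))
S=np.ascontiguousarray(optics.camera("side")[:,:,::-1]);T=np.ascontiguousarray(optics.camera("top")[:,:,::-1]);cv2.imwrite("pics/s_end.png",S);cv2.imwrite("pics/t_end.png",T)
c=lambda i,x,y:cv2.resize(i[y:y+75,x:x+50],(400,600),interpolation=cv2.INTER_CUBIC)
cv2.imwrite("pics/end.png",np.hstack([c(T,238,110),c(S,290,140)]))
E
```

```text
Traceback (most recent call last):
  File "rim.py", line 6, in grab
    def grab(n,k=4): return np.mean([cv2.cvtColor(optics.camera(n),cv2.COLOR_RGB2GRAY) for _ in range(k)],0)
                                                  ~~~~~~~~~~~~~^^^
ValueError: 200 camera calls are used up
```

Camera calls are used up, so I'll refine the rim push from the saved frames before and after contact.

```bash
python3 - <<'E' 2>&1 | tail -30
import cv2,numpy as np
from h import proj
o=np.array([.77,.01,.073])
for n,refs,boxes in(("side",["side0","s_raw","s_low","s_r"],[(355,130,60,80),(370,140,50,60),(300,128,110,75)]),("top",["top0","t_raw","t_r"],[(200,20,135,50),(270,20,65,80),(200,20,60,80)])):
  g=(proj(n,o+[.003,0,0])-proj(n,o))/3
  cur=cv2.imread("pics/"+("s_lock.png" if n=="side" else "t_lock.png"),0)
  for r in refs:
    ref=cv2.imread(f"pics/{r}.png",0);out=[]
    for tgt in (cur,cv2.imread("pics/"+n+"0.png",0)):
     for x,y,w,h in boxes:
      W=np.eye(2,3,dtype=np.float32)
      try:
        cc,W=cv2.findTransformECC(ref[y:y+h,x:x+w],tgt[y:y+h,x:x+w],W,cv2.MOTION_TRANSLATION,(3,200,1e-6),None,3)
        out.append((round(float(W[:,2]@g/(g@g)),2),round(cc,3)))
      except cv2.error: out.append(None)
    print(n,r,"lock mm:",out[:3],"vs first:",out[3:])
E
```

```text
side side0 lock mm: [(4.5, 0.993), (4.23, 0.996), (5.65, 0.745)] vs first: [(-0.0, 1.0), (0.0, 1.0), (-0.0, 1.0)]
side s_raw lock mm: [(4.46, 0.994), (4.35, 0.996), (5.7, 0.745)] vs first: [(0.01, 1.0), (0.04, 1.0), (0.02, 1.0)]
side s_low lock mm: [(4.37, 0.993), (4.3, 0.996), (5.65, 0.746)] vs first: [(0.02, 1.0), (0.03, 1.0), (0.0, 1.0)]
side s_r lock mm: [(4.38, 0.994), (4.28, 0.996), (5.83, 0.774)] vs first: [(0.02, 1.0), (0.02, 1.0), (0.04, 0.961)]
top top0 lock mm: [(4.82, 0.894), (4.96, 0.863), (4.79, 0.759)] vs first: [(0.0, 1.0), (0.0, 1.0), (-0.0, 1.0)]
top t_raw lock mm: [(4.74, 0.894), (5.04, 0.863), (4.78, 0.759)] vs first: [(0.01, 1.0), (0.01, 1.0), (0.0, 1.0)]
top t_r lock mm: [(4.76, 0.894), (5.03, 0.863), (4.82, 0.759)] vs first: [(0.02, 1.0), (0.01, 1.0), (0.02, 1.0)]
```

```bash
python3 - <<'E' 2>&1 | tail -30
import cv2,numpy as np
from h import proj,ray
for n,f in(("side","s"),("top","t")):
  ref=cv2.imread(f"pics/{n}0.png",0);cur=cv2.imread(f"pics/{f}_lock.png",0);R=[]
  for a in np.arange(0,360,10):
    c=np.array([.598+.065+.170,.0075])   # wheel centre approx
    P=np.r_[c+.165*np.array([np.cos(np.radians(a)),np.sin(np.radians(a))]),.073]
    u,v=proj(n,P).round().astype(int);k=15;W=np.eye(2,3,dtype=np.float32)
    g=(proj(n,P+[.003,0,0])-proj(n,P))/3
    if v-k<0: continue
    try: cc,W=cv2.findTransformECC(ref[v-k:v+k,u-k:u+k],cur[v-k:v+k,u-k:u+k],W,cv2.MOTION_TRANSLATION,(3,200,1e-6),None,3)
    except cv2.error: continue
    # component along the rim's normal = well observed; report along-motion mm and residual px
    d=W[:,2]; m=float(d@g/(g@g)); res=np.linalg.norm(d-m*g)
    if cc>.985 and res<.4: R.append((int(a),round(m,2),round(float(cc),3),round(float(res),2)))
  print(n,R,"median",np.median([r[1] for r in R]))
E
```

```text
side [(210, 3.29, 0.99, 0.33), (220, 4.76, 0.989, 0.11), (230, 4.61, 0.988, 0.12), (240, 4.78, 0.993, 0.02), (250, 3.85, 0.995, 0.06), (260, 4.27, 0.995, 0.01), (270, 4.24, 0.993, 0.02), (280, 4.74, 0.992, 0.05), (290, 4.9, 0.994, 0.02), (300, 5.01, 0.996, 0.1), (310, 4.92, 0.996, 0.07), (320, 4.87, 0.996, 0.02), (330, 5.07, 0.997, 0.07), (340, 5.2, 0.997, 0.07), (350, 5.25, 0.997, 0.14)] median 4.78
top [(0, 4.67, 0.996, 0.12), (10, 4.69, 0.997, 0.08), (70, 5.0, 0.997, 0.04), (80, 4.56, 0.998, 0.06), (90, 4.93, 0.998, 0.06), (100, 6.18, 0.99, 0.06), (250, 4.76, 0.997, 0.06), (260, 4.62, 0.997, 0.01), (270, 4.5, 0.997, 0.01), (280, 4.81, 0.998, 0.03), (290, 4.89, 0.998, 0.02), (320, 4.84, 0.998, 0.0), (330, 4.73, 0.996, 0.08), (340, 4.83, 0.997, 0.04)] median 4.785
```

The rim push measures about 4.8 mm while held, too near the 5 mm limit, so I'll regrip, relieve the lock slightly, draw it back about 1.8 mm and let it lock again.

Call:
{"api": "send_rows", "payload": {
  "targets": [
    [[0.4,-0.3,0.1,0,0],[0.4,-0.3,0.1,0,0],[0.4,-0.3,0.1,0,0],[0.4,-0.3,0.1,0,0],[0.4,-0.3,0.1,0,0]]
  ]
}}

```text
time_s: 31.25
tcp_pos: [0.6559, 0.0104, 0.2087]
eef_rot: [-0.0, 0.714, 0.701, 0.0]
ft_force: [0.5, 0.1, -1.2]
width: 0.3
grip_force: 0.0
```

```bash
python3 -c "
from h import *
need(.6556,.0106,.12,-1)"
```

```text
t 31.25 pos [0.6559 0.0104 0.2087] yaw -1.05 tilt [-5.e-04  6.e-04 -1.e+00] F [ 0.48  0.07 -1.21] w 0.3 g 0.0  q6 -0.086
shift [ 0.0003 -0.0005  0.1478] turn -0.002
```

Call:
{"api": "send_rows", "payload": {
  "targets": [
    [[0.4,0,0,0.08,0],[0.4,0,0,0.16,0],[0.4,0,0,0.22,0],[0.4,0,0,0.249,0],[0.4,0,0,0.249,0]]
  ]
}}

```text
time_s: 31.88
tcp_pos: [0.6551, 0.0118, 0.0586]
eef_rot: [-0.001, 0.713, 0.702, -0.001]
ft_force: [0.0, 0.9, 0.3]
width: 0.3
grip_force: 0.0
```

Call:
{"api": "send_rows", "payload": {
  "targets": [
    [[0.4,0,0,0,0],[0.4,0,0,0,0]]
  ]
}}

```text
time_s: 32.12
tcp_pos: [0.6576, 0.0104, 0.0618]
eef_rot: [0.001, 0.713, 0.701, 0.001]
ft_force: [-0.7, 0.1, 1.0]
width: 0.299
grip_force: 0.0
```

```bash
python3 -c "
from h import *
need(.6553,.0106,.0588,-1)"
```

```text
t 32.12 pos [0.6576 0.0104 0.0618] yaw -0.98 tilt [ 3.6e-03 -4.0e-04 -1.0e+00] F [-0.66  0.11  0.99] w 0.299 g 0.0  q6 -0.087
shift [ 0.0002 -0.0039  0.0049] turn 0.001
```

Call:
{"api": "send_rows", "payload": {
  "targets": [
    [[0.4,0,0,0,0],[0.4,0,0,0,0],[0.4,0,0,0,0]]
  ]
}}

```text
time_s: 32.5
tcp_pos: [0.6561, 0.0104, 0.0596]
eef_rot: [0.0, 0.713, 0.701, 0.0]
ft_force: [0.2, -0.3, -0.3]
width: 0.301
grip_force: 0.0
```

Settled nearly centred. Close and read where the wing centres the fingers.

Call:
{"api": "send_rows", "payload": {
  "targets": [
    [[1,0,0,0,0],[1,0,0,0,0],[1,0,0,0,0],[1,0,0,0,0]]
  ],
  "force": 40
}}

```text
time_s: 33.0
tcp_pos: [0.6556, 0.0105, 0.0594]
eef_rot: [-0.0, 0.713, 0.701, -0.0]
ft_force: [-3.0, 0.4, 1.9]
width: 0.153
grip_force: 40.0
```

Call:
{"api": "send_rows", "payload": {
  "targets": [
    [[1,0,0,0,0],[1,0,0,0,0]]
  ]
}}

```text
time_s: 33.25
tcp_pos: [0.6557, 0.0105, 0.0594]
eef_rot: [-0.0, 0.713, 0.701, -0.0]
ft_force: [-2.6, 0.4, 2.1]
width: 0.159
grip_force: 40.0
```

Call:
{"api": "send_rows", "payload": {
  "targets": [
    [[1,0,0,0.003,0],[1,0,0,0.0065,0],[1,0,-0.0015,0.0065,0],[1,0,-0.003,0.0065,0],[1,0,-0.003,0.0065,0]]
  ]
}}

```text
time_s: 33.88
tcp_pos: [0.6557, 0.0104, 0.058]
eef_rot: [0.001, 0.713, 0.701, 0.001]
ft_force: [-3.6, 1.0, 10.5]
width: 0.158
grip_force: 40.0
```

Call:
{"api": "send_rows", "payload": {
  "targets": [
    [[1,0,0,0,0],[1,0,0,0,0]]
  ]
}}

```text
time_s: 34.12
tcp_pos: [0.6557, 0.0104, 0.058]
eef_rot: [0.001, 0.713, 0.701, 0.001]
ft_force: [-4.8, 0.3, 10.8]
width: 0.155
grip_force: 40.0
```

Call:
{"api": "send_rows", "payload": {
  "targets": [
    [[1,0,-0.0015,0,0],[1,0,-0.003,0,0],[1,0,-0.003,0,0]]
  ]
}}

```text
time_s: 34.5
tcp_pos: [0.6556, 0.0104, 0.0586]
eef_rot: [0.002, 0.713, 0.701, 0.002]
ft_force: [-0.3, 0.9, 9.7]
width: 0.157
grip_force: 40.0
```

Call:
{"api": "send_rows", "payload": {
  "targets": [
    [[1,0,-0.001,0,0],[1,0,-0.002,0,0],[1,0,-0.002,0,0]]
  ]
}}

```text
time_s: 34.88
tcp_pos: [0.6554, 0.0104, 0.0591]
eef_rot: [0.003, 0.713, 0.701, 0.003]
ft_force: [1.5, 0.6, 9.1]
width: 0.159
grip_force: 40.0
```

Call:
{"api": "send_rows", "payload": {
  "targets": [
    [[1,0,0,0.002,0],[1,0,0,0.0025,-0.15],[1,0,0,0.0025,-0.3],[1,0,0,0.0025,-0.15],[1,0,0,0.0025,0]]
  ]
}}

```text
time_s: 35.5
tcp_pos: [0.6538, 0.0106, 0.0572]
eef_rot: [0.002, 0.714, 0.7, 0.002]
ft_force: [-3.5, 0.6, 10.9]
width: 0.158
grip_force: 40.0
```

Call:
{"api": "send_rows", "payload": {
  "targets": [
    [[1,0,0,0,0],[1,0,0,0,0]]
  ]
}}

```text
time_s: 35.75
tcp_pos: [0.6538, 0.0106, 0.0572]
eef_rot: [0.002, 0.713, 0.701, 0.002]
ft_force: [-3.1, 1.2, 12.7]
width: 0.158
grip_force: 40.0
```

```bash
python3 -c "
from h import *
need(.6538,.0106,.058,-1);print(telemetry.observe()['ft_torque'])"
```

```text
t 35.75 pos [0.6538 0.0106 0.0572] yaw -0.99 tilt [ 5.5e-03 -1.0e-04 -1.0e+00] F [-3.1   1.16 12.74] w 0.158 g 40.0  q6 -0.088
shift [-0.     -0.     -0.0013] turn 0.0
[ 0.07639022  0.70918606 -0.11206787]
```

Drawn back 1.8 mm to x = 0.6538 with 3.1 N on the rim, as wanted. Ease off the press again, balancing x.

Call:
{"api": "send_rows", "payload": {
  "targets": [
    [[1,0,0.0006,-0.0015,0],[1,0,0.0012,-0.003,0],[1,0,0.002,-0.005,0],[1,0,0.003,-0.007,0],[1,0,0.003,-0.007,0]]
  ]
}}

```text
time_s: 36.38
tcp_pos: [0.6538, 0.0106, 0.0594]
eef_rot: [0.001, 0.713, 0.701, 0.001]
ft_force: [-3.2, 0.7, 6.3]
width: 0.159
grip_force: 40.0
```

Call:
{"api": "send_rows", "payload": {
  "targets": [
    [[1,0,0,0,0],[1,0,0,0,0]]
  ]
}}

```text
time_s: 36.62
tcp_pos: [0.6538, 0.0107, 0.0593]
eef_rot: [0.001, 0.713, 0.701, 0.001]
ft_force: [-4.5, 0.4, 7.2]
width: 0.16
grip_force: 40.0
```

Call:
{"api": "send_rows", "payload": {
  "targets": [
    [[1,0,0.0005,-0.0015,0],[1,0,0.0008,-0.003,0],[1,0,0.0008,-0.004,0],[1,0,0.0008,-0.004,0],[1,0,0.0008,-0.004,0]]
  ]
}}

```text
time_s: 37.25
tcp_pos: [0.6534, 0.0107, 0.0595]
eef_rot: [-0.0, 0.713, 0.701, -0.0]
ft_force: [4.7, 1.0, -10.2]
width: 0.156
grip_force: 40.0
```

Call:
{"api": "send_rows", "payload": {
  "targets": [
    [[1,0,0.0005,0.001,0],[1,0,0.0008,0.0017,0],[1,0,0.0008,0.0017,0],[1,0,0.0008,0.0017,0]]
  ]
}}

```text
time_s: 37.75
tcp_pos: [0.6536, 0.0106, 0.0594]
eef_rot: [-0.0, 0.713, 0.701, -0.0]
ft_force: [0.7, 1.7, -6.3]
width: 0.16
grip_force: 40.0
```

Locked, x balanced, push ≈ 2.7 mm. Release and retreat.

Call:
{"api": "send_rows", "payload": {
  "targets": [
    [[0.4,0,0,0.001,0],[0.4,0,0,0.001,0],[0.4,0,0,0.001,0],[0.4,0,0,0.001,0]]
  ]
}}

```text
time_s: 38.25
tcp_pos: [0.6544, 0.0104, 0.0596]
eef_rot: [0.0, 0.713, 0.701, 0.0]
ft_force: [0.8, 0.2, 0.3]
width: 0.299
grip_force: 0.0
```

Call:
{"api": "send_rows", "payload": {
  "targets": [
    [[0.4,0,0,-0.03,0],[0.4,0,0,-0.08,0],[0.4,0,0,-0.16,0],[0.4,0,0,-0.2,0],[0.4,0,0,-0.2,0]]
  ]
}}

```text
time_s: 38.88
tcp_pos: [0.6563, 0.0103, 0.1835]
eef_rot: [0.003, 0.713, 0.701, 0.002]
ft_force: [-0.0, -0.2, -0.4]
width: 0.302
grip_force: 0.0
```

Call:
{"api": "send_rows", "payload": {
  "targets": [
    [[0.4,0,0,0,0],[0.4,0,0,0,0]]
  ]
}}

```text
time_s: 39.12
tcp_pos: [0.6528, 0.0106, 0.177]
eef_rot: [-0.001, 0.713, 0.701, -0.001]
ft_force: [0.2, 0.3, -0.5]
width: 0.299
grip_force: 0.0
```

The grip forces are gone and the tool is clear of everything. Handing in.

```bash
python3 -c "
from rig import job
print(job.hand_in())"
```

```text
the job is handed in; nothing more can be done
None
```

I handed in the stop upright and locked crosswise under the rail's lips, bearing on the rim with an estimated push of about 2.7 mm. That estimate comes from force and position readings: I had used up the camera calls, so there is no picture of the final state. After first letting go, I gripped the stop again and drew it back about 1.8 mm, because the rim had been pushed about 4.8 mm, close to the 5 mm limit.

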